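# Find the loose bolt on the filtration manifold and hold its port cap open

### The arm

A 6-joint arm with a two-finger parallel gripper is mounted at the origin on the work surface. World frame = base frame: x ahead of the robot, y to its left, z up, the work surface at z = 0. Lengths are in m, angles in rad, forces in N, time in s.
With the tool pointing down it reaches from about 0.25 to 0.725 m from the base axis. Payload 4 kg.
Tool frame: the origin (TCP) lies midway between the tips of the shut fingers; the grasp point (between the pads) lies grip_point_offset behind it (grip_point_offset is the distance from the TCP to the grasp point, in m); z points along the fingers, y is the line along which they close (so a half turn about z gives the same grasp; the last joint's range is limited). The gripper opens to 85 mm and grips with 20 to 120 N. Pads are 22 mm wide; open, the fingers measure 114 mm over their backs; the gripper's body (76 mm by 85 mm) begins 54 mm behind the grasp point. The pads swing forward as they close: fully open they stand 13 mm farther back than shut.
Start: joints at [-1.312, 0.241, 0.005, 1.335, 0, 1.571], TCP at [0.128, -0.483, 0.231] pointing down, gripper open.
Joint ranges: [-2.72, 2.72], [-1.05, 1.87], [-1.09, 1.28], [-1.99, 2.15], [-1.42, 1.44], [-3.14, 3.14]. Speed limits (rad/s): [2.79, 2.79, 3.14, 3.14, 3.14, 3.14].

### API

Orientations are given as a unit quaternion [x, y, z, w].
In Python, from workcell import * gives the robot as it stands. The module is installed in compiled form; this text tells all that it offers.
- The arm moves only by the tool arm_command, never from a script. Its arguments are lists of equal length, an entry for each row: "slide": the shift along the tool's x, y, z in cm, a list of three; "spin": the turn about the tool's z in degrees. A call has exactly 5 rows; each row is the pose to reach, as a shift and turn from the pose commanded when the call began, along the tool's axes at that moment; what a row does not reach only later rows make up. A row lasts 1/8 s, in which the tool goes at most 62.5 mm and 10.7 degrees, less where a joint would pass 70% of its speed; a pose out of reach is approached as far as the arm can. A call with a gripper value outside its range is refused whole. "jaw" is the finger opening in cm, from 0 to 8.54, set as the call begins (left out, the last holds). The fingers move at their own pace and stop on an object; the grip force is fixed at half the most. Time passes only in rows, so rows that repeat a pose let the fingers close, or fill a call up. It gives the time, the measured TCP pose, the force, the opening and the grip force at its end, in the units of the state.
- get_obs(): the state, without advancing time (a new reading comes with each control period).
- camera(name): name is "scene" or "top" or "wrist"; returns a dict with "pixels" (480x640x3 uint8, red, green, blue), "range_z" (480x640 float32, m along the optical axis (not along the pixel's ray), 0 where there is no reading), "intrinsics" (3x3 intrinsics, pixels), "rvec" (rotation vector, rad) and "tvec" (3), from world to camera coordinates, as OpenCV has them. Camera axes: x right, y down, z forward; pixel columns grow to the right and rows downward; lengths in m; the calibration is good to about 2 mm. A picture is of the moment at which its call begins.
- job_done(): hands the job in; it is judged then, once.
Trained networks look in a picture, given as the dict that the camera call returned (one of the last four; its "shot" number tells which), for a name from the list of things; names that differ only in an ending like _2 or _b are one class to them, and where a whole thing is asked for, a point or a joint stands for the part that bears it (a point fixed in the world has none). Each returns a list of dicts, best first, with "confidence" (0 to 1); they miss things now and then, are a little off and sometimes report something else, mostly with a low value. They report only what shows in the picture. A call takes as long as a camera call.
- recognise(picture, thing): "centre" ([column, row] in pixels, amid what is visible of it).
- landmark_of(picture, thing): "centre" ([column, row] in pixels: a listed point, or the origin of a listed thing).
The state is a dict: "clock": time; "joint_pos": joint angles; "joint_vel": joint speeds; "tau": joint torques, N m; "eef_pos": TCP position; "tool_rot": TCP orientation; "ft_force": force on the tool from outside, world axes, zero at the start; "ft_torque": the same for the moment, N m; "grip_width": finger opening in m; "grasp_force": force on a finger pad.
Only numpy, scipy, OpenCV 4.12 (cv2) and the standard library are available. Lean on these libraries where they do the work, as an engineer would, in place of code of your own. Each camera call takes 0.05 s, during which the arm holds its last target. There are 200 camera calls.

### The job

First vent the filtration manifold by turning the vent handle until its pointer nose faces the black mark. Then tap down on the bolts to find the loose one, the only one that gives, pushing it all the way down; lift the cap of that same port by its ball knob to well past halfway open and finish while still holding it open in the fingers, because it springs shut if let go. Keep the other two caps shut and do not disturb the beaker, the tip box or the jar.

Things in the scene. Friction and masses are not known exactly. Their poses are not given: they have to be found in the camera images.
- manifold: Fixed white box with aluminium top, 170 x 400 x 50 mm high (own x -90 to +80), origin under the middle of its length, y along the row, -x its front. On top, in its frame: ports 1, 2, 3 at y = +140, +50, -40 mm, each with a hex bolt in front (x = -70) and a hinged round cap on a collar behind (centre x = +20); vent handle at x = -10, y = -145. Varies by 80 to 120 mm and +-0.3 rad.
- vent (a joint): Vent valve handle at the manifold's -y end: turn angle in rad about the manifold's z, positive anticlockwise seen from above; 0 = its narrow pointer nose faces the black mark line (20 x 6 mm) on the manifold's top (towards the manifold's own -x); starts somewhere between 0.6 and 1.4, can turn from -0.4 to 1.6. It stays where it is left (about 0.05 N m of friction).
- vent_grip (a point): On the vent handle's axis, mid-height of its grip bar, 80 mm above the table. Grey bar 42 long, 14 thick, 28 mm tall (top at 92); at angle 0 it lies along the manifold's x. A low nose sticks out 17 mm more at one end (5 mm thick, 60 to 72 mm above the table). The point turns with the handle: its -x axis is where the nose points.
- beaker: Loose glass beaker, 82 mm across, 115 mm tall, standing on the table to the left of the work; origin under its centre. Bystander.
- tip_box: Loose pipette tip box 120 by 85 by 56 mm on the table to the right of the work; origin under its centre. Bystander.
- jar: Loose amber jar, 60 mm across, 85 mm tall, beyond the tip box, to the right of the work; origin under its centre. Bystander.
- bolt_1 (a joint): How far the bolt of port 1 has sunk, m: 0 as found, 0.010 fully down. All three bolts look alike and start at 0. Two are tight and give under 2 mm; one (it can be any) is loose: pushed down with more than about 2 N it slides down and stays where it is left, fully down at 0.010.
- head_1 (a point): Centre of the top of bolt 1's hex head (22 mm across corners, 12 mm tall), 74 mm above the table as found; it moves down with the bolt. The manifold's top around it is 50 mm above the table.
- cap_1 (a joint): Opening angle of port 1's cap, rad: 0 shut, 1.25 fully open (its stop). The hinge is along the manifold's y at the cap's far (+x) side, so the front edge with its ball knob swings up and away from the front. A spring and its weight always shut it (1 to 2 N at the ball), so it stays open only while held.
- flap_1: The moving cap of port 1: steel disc 54 mm across, 8 mm thick, with a 30 mm long, 8 mm thick stalk to the front that ends in a black ball. Origin on the hinge line, 82 mm above the table; when shut its axes are those of the manifold, the disc's centre is at x = -32 mm and the ball's centre at x = -83 mm of this frame. Opening turns it about its own +y.
- ball_1 (a point): Centre of port 1's black ball knob, 22 mm in diameter, 83 mm from the hinge line, 82 mm above the table when shut and 39 mm behind (manifold's +x of) the bolt. The stalk leaves it to the manifold's +x, so pinch it with the fingers closing along the manifold's y; it then pivots between the pads while the cap swings.
- bolt_2 (a joint): How far the bolt of port 2 has sunk, m: 0 as found, 0.010 fully down. All three bolts look alike and start at 0. Two are tight and give under 2 mm; one (it can be any) is loose: pushed down with more than about 2 N it slides down and stays where it is left, fully down at 0.010.
- head_2 (a point): Centre of the top of bolt 2's hex head (22 mm across corners, 12 mm tall), 74 mm above the table as found; it moves down with the bolt. The manifold's top around it is 50 mm above the table.
- cap_2 (a joint): Opening angle of port 2's cap, rad: 0 shut, 1.25 fully open (its stop). The hinge is along the manifold's y at the cap's far (+x) side, so the front edge with its ball knob swings up and away from the front. A spring and its weight always shut it (1 to 2 N at the ball), so it stays open only while held.
- flap_2: The moving cap of port 2: steel disc 54 mm across, 8 mm thick, with a 30 mm long, 8 mm thick stalk to the front that ends in a black ball. Origin on the hinge line, 82 mm above the table; when shut its axes are those of the manifold, the disc's centre is at x = -32 mm and the ball's centre at x = -83 mm of this frame. Opening turns it about its own +y.
- ball_2 (a point): Centre of port 2's black ball knob, 22 mm in diameter, 83 mm from the hinge line, 82 mm above the table when shut and 39 mm behind (manifold's +x of) the bolt. The stalk leaves it to the manifold's +x, so pinch it with the fingers closing along the manifold's y; it then pivots between the pads while the cap swings.
- bolt_3 (a joint): How far the bolt of port 3 has sunk, m: 0 as found, 0.010 fully down. All three bolts look alike and start at 0. Two are tight and give under 2 mm; one (it can be any) is loose: pushed down with more than about 2 N it slides down and stays where it is left, fully down at 0.010.
- head_3 (a point): Centre of the top of bolt 3's hex head (22 mm across corners, 12 mm tall), 74 mm above the table as found; it moves down with the bolt. The manifold's top around it is 50 mm above the table.
- cap_3 (a joint): Opening angle of port 3's cap, rad: 0 shut, 1.25 fully open (its stop). The hinge is along the manifold's y at the cap's far (+x) side, so the front edge with its ball knob swings up and away from the front. A spring and its weight always shut it (1 to 2 N at the ball), so it stays open only while held.
- flap_3: The moving cap of port 3: steel disc 54 mm across, 8 mm thick, with a 30 mm long, 8 mm thick stalk to the front that ends in a black ball. Origin on the hinge line, 82 mm above the table; when shut its axes are those of the manifold, the disc's centre is at x = -32 mm and the ball's centre at x = -83 mm of this frame. Opening turns it about its own +y.
- ball_3 (a point): Centre of port 3's black ball knob, 22 mm in diameter, 83 mm from the hinge line, 82 mm above the table when shut and 39 mm behind (manifold's +x of) the bolt. The stalk leaves it to the manifold's +x, so pinch it with the fingers closing along the manifold's y; it then pivots between the pads while the cap swings.

How it is judged:
On the way, in this order (a step that is already met when the one before it is completed fails the run):
1. the vent handle's nose faces the mark (value of joint vent between -0.17 and 0.17 rad), for 0.2 s.
2. the loose bolt has been found and pushed down (value of joint any of bolt_1, bolt_2, bolt_3 above 0.006 m), for 0.2 s.
At the end, for the whole second after the job is handed in: Vent nose within 0.17 rad of the mark; loose bolt down over 6 of its 10 mm; fingers hold that port's cap open beyond 0.65 rad (of 1.25), pressing with over 0.3 N; other caps under 0.12 rad; beaker, tip box and jar within 30 mm of their start (all of step 1 and ((value of joint bolt_1 above 0.006 m and value of joint cap_1 above 0.65 rad and contact force between the fingers and flap_1 above 0.3 N and value of joint each of cap_2, cap_3 below 0.12 rad) or (value of joint bolt_2 above 0.006 m and value of joint cap_2 above 0.65 rad and contact force between the fingers and flap_2 above 0.3 N and value of joint each of cap_1, cap_3 below 0.12 rad) or (value of joint bolt_3 above 0.006 m and value of joint cap_3 above 0.65 rad and contact force between the fingers and flap_3 above 0.3 N and value of joint each of cap_1, cap_2 below 0.12 rad)) and distance of each of beaker, tip_box, jar from where it was at the start of the episode below 0.03 m); the arm keeps its last pose, push and grip.
It fails at once if a cap is opened although its bolt has not been found loose and pushed down ((value of joint cap_1 above 0.2 rad and value of joint bolt_1 below 0.006 m) or (value of joint cap_2 above 0.2 rad and value of joint bolt_2 below 0.006 m) or (value of joint cap_3 above 0.2 rad and value of joint bolt_3 below 0.006 m)).
It fails at once if the beaker is knocked or shifted by more than 30 mm or tipped (distance of beaker from where it was at the start of the episode above 0.03 m or angle between beaker's own z axis and vertical above 0.4 rad).
It fails at once if the tip box is knocked or shifted by more than 30 mm or tipped (distance of tip_box from where it was at the start of the episode above 0.03 m or angle between tip_box's own z axis and vertical above 0.4 rad).
It fails at once if the jar is knocked or shifted by more than 30 mm or tipped (distance of jar from where it was at the start of the episode above 0.03 m or angle between jar's own z axis and vertical above 0.4 rad).
It also fails if it takes over 64 s, if anything falls off the work surface, if the arm or the gripper's body presses on something with over 40 N, if the wrist force passes 120 N, or if a joint passes its speed limit or range.

## Working session

There is one attempt and no reset: what is moved stays moved. The work goes in short steps, Python scripts to look and compute and a tool call to move; the robot and the scene stay as the last step left them, time stands still between calls to the robot, and variables do not carry over. Pictures are saved under pics/ and viewed, at most 10 in all, crops included, and the job is handed in when it is done.

Besides the shell and the picture viewer there is one more tool, called after "Request:" as name([rows], argument=value, ...), one row to a line, values as JSON. arm_command: Moves the arm, as the interface text tells. Its arguments: {"type":"object","properties":{"slide":{"type":"array","items":{"type":"array","items":{"type":"number"}}},"spin":{"type":"array","items":{"type":"number"}},"jaw":{"type":"number"}},"required":["slide","spin"]}

```bash
mkdir -p pics; cat > h.py <<'E'
from workcell import *
import numpy as np, cv2
from scipy.spatial.transform import Rotation as R
def px2w(p,uv,z=None,off=0.0):
    K=np.array(p["intrinsics"]);Rm=cv2.Rodrigues(np.array(p["rvec"],float))[0];t=np.array(p["tvec"],float).ravel()
    ray=Rm.T@np.linalg.inv(K)@np.array([uv[0],uv[1],1.0]);c=-Rm.T@t
    if z is None:
        d=p["range_z"][int(round(uv[1])),int(round(uv[0]))]+off
        return c+ray*d
    return c+ray*(z-c[2])/ray[2]
def save(p,n,crop=None):
    im=p["pixels"][...,::-1]
    if crop: im=im[crop[1]:crop[3],crop[0]:crop[2]]
    cv2.imwrite("pics/"+n,im)
E
python3 - <<'E'
from h import *
o=get_obs();print(o["clock"],o["eef_pos"],o["tool_rot"],grip_point_offset)
P={n:camera(n) for n in("top","scene")}
for n,p in P.items():
    save(p,n+"0.png")
    for th,z in(("head_1",.074),("ball_1",.082),("vent_grip",.08),("manifold",0),("beaker",0),("tip_box",0),("jar",0),("flap_1",.082)):
        for r in landmark_of(p,th)[:4]:
            print(n,th,round(r["confidence"],2),np.round(r["centre"]),px2w(p,r["centre"],z).round(3))
E
```

```text
0.0 [ 0.12779697 -0.48271032  0.23039722] [ 9.91639690e-01  1.29033141e-01 -1.37741241e-04 -1.07498587e-03] 0.0187
top head_1 0.61 [307. 251.] [0.537 0.041 0.074]
top head_1 0.49 [262. 244.] [0.554 0.139 0.074]
top head_1 0.46 [346. 259.] [ 0.519 -0.045  0.074]
top ball_1 0.78 [314. 238.] [0.566 0.026 0.082]
top ball_1 0.73 [350. 242.] [ 0.555 -0.053  0.082]
top ball_1 0.57 [269. 224.] [0.596 0.122 0.082]
top vent_grip 0.77 [401. 244.] [ 0.552 -0.161  0.08 ]
top manifold 0.75 [336. 225.] [ 0.602 -0.024  0.   ]
top beaker 0.66 [125. 260.] [0.526 0.466 0.   ]
top beaker 0.28 [490. 175.] [ 0.715 -0.383  0.   ]
top tip_box 0.87 [531. 273.] [ 0.489 -0.468  0.   ]
top jar 0.68 [489. 176.] [ 0.715 -0.381  0.   ]
top flap_1 0.7 [317. 199.] [0.649 0.018 0.082]
top flap_1 0.68 [279. 186.] [0.68  0.1   0.082]
top flap_1 0.67 [490. 174.] [ 0.7   -0.358  0.082]
top flap_1 0.59 [357. 204.] [ 0.639 -0.068  0.082]
scene head_1 0.65 [340. 225.] [ 0.507 -0.048  0.074]
scene head_1 0.57 [365. 278.] [0.56  0.131 0.074]
scene head_1 0.51 [351. 253.] [0.541 0.047 0.074]
scene ball_1 0.68 [353. 277.] [0.586 0.119 0.082]
scene ball_1 0.64 [321. 229.] [ 0.557 -0.057  0.082]
scene ball_1 0.6 [336. 250.] [0.57  0.024 0.082]
scene vent_grip 0.53 [301. 204.] [ 0.548 -0.163  0.08 ]
scene manifold 0.68 [315. 262.] [ 0.591 -0.033  0.   ]
scene manifold 0.2 [309. 261.] [ 0.603 -0.044  0.   ]
scene beaker 0.63 [468. 397.] [0.538 0.474 0.   ]
scene tip_box 0.66 [268. 158.] [ 0.474 -0.472  0.   ]
scene jar 0.8 [209. 204.] [ 0.715 -0.385  0.   ]
scene flap_1 0.78 [289. 237.] [ 0.64  -0.075  0.082]
scene flap_1 0.69 [317. 289.] [0.677 0.102 0.082]
scene flap_1 0.55 [306. 259.] [0.646 0.009 0.082]
```

```bash
cat > fit.py <<'E'
from h import *
from scipy.optimize import least_squares
M={"head_1":[(-.07,.14),(-.07,.05),(-.07,-.04)],"ball_1":[(-.031,.14),(-.031,.05),(-.031,-.04)],"vent_grip":[(-.01,-.145)],"flap_1":[(.052,.14),(.052,.05),(.052,-.04)],"manifold":[(0,0)]}
Z={"head_1":.074,"ball_1":.082,"vent_grip":.08,"flap_1":.082,"manifold":0}
def obs(p):
    return [(th,px2w(p,r["centre"],Z[th])[:2]) for th in M for r in landmark_of(p,th) if r["confidence"]>.4]
def fit(O,x0=(.6,-.03,-.2)):
    def tw(x,m): return np.array(x[:2])+R.from_euler("z",x[2]).as_matrix()[:2,:2]@np.array(m)
    def f(x):
        e=[]
        for th,w in O:
            d=[tw(x,m)-w for m in M[th]];e+=list(min(d,key=np.linalg.norm))
        return e
    s=least_squares(f,x0,loss="soft_l1",f_scale=.005)
    return s.x,np.round(f(s.x),3).reshape(-1,2),tw
E
python3 - <<'E'
from fit import *
O=[]
for n in("top","scene"):
    p=camera(n);o=obs(p);O+=o;print(n,fit(o)[0].round(3))
    if n=="top": im=p["pixels"][200:290,230:430,::-1]; cv2.imwrite("pics/topc.png",cv2.resize(im,None,fx=4,fy=4,interpolation=2))
x,e,tw=fit(O);print(x.round(4));print(e.tolist())
for k,v in M.items(): print(k,[tw(x,m).round(3).tolist() for m in v])
E
```

```text
top [ 0.593 -0.021 -0.221]
scene [ 0.592 -0.022 -0.236]
[ 0.5928 -0.0217 -0.2274]
[[-0.001, -0.001], [-0.002, 0.006], [0.001, -0.01], [-0.002, -0.003], [0.003, 0.0], [0.001, 0.001], [-0.009, 0.002], [-0.004, 0.002], [0.002, -0.002], [0.004, -0.003], [0.002, 0.002], [0.015, 0.009], [-0.002, -0.0], [-0.001, -0.004], [-0.006, 0.005], [0.003, 0.005], [-0.006, -0.002], [0.011, -0.212], [-0.027, -0.654], [0.008, 0.001], [0.005, 0.003], [0.003, 0.002], [-0.004, -0.009], [-0.003, 0.007]]
head_1 [[0.556, 0.13], [0.536, 0.043], [0.516, -0.045]]
ball_1 [[0.594, 0.122], [0.574, 0.034], [0.554, -0.054]]
vent_grip [[0.55, -0.161]]
flap_1 [[0.675, 0.103], [0.655, 0.015], [0.634, -0.072]]
manifold [[0.593, -0.022]]
```

View pics/topc.png

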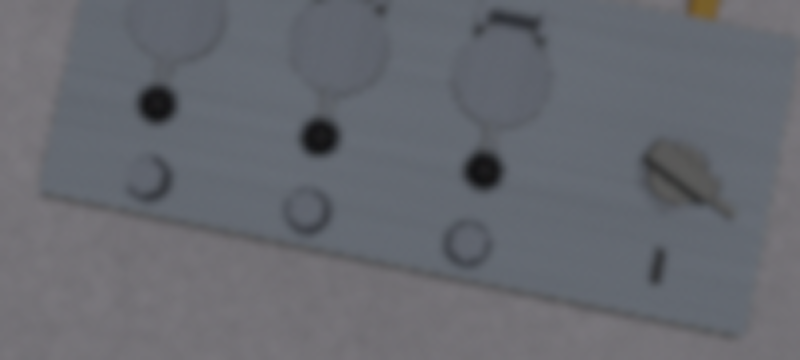

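Request:
arm_command([
  [5,-2,0],
  [10,-4,0],
  [15,-6.2,0],
  [20,-8.3,0],
  [25,-10.4,0],
], spin=[0,0,0,0,0], jaw=4.5)

```text
clock: 2.12
eef_pos: [0.3443, -0.3177, 0.2315]
tool_rot: [0.992, 0.129, 0.0, 0.0]
ft_force: [0.5, -0.5, 0.6]
grip_width: 0.0449
grasp_force: 0.0
```

Request:
arm_command([
  [5,-2,0],
  [10,-4,0],
  [15,-6.2,0],
  [20,-8.3,0],
  [20,-8.3,0],
], spin=[-8,-16,-24,-32,-36])

```text
clock: 2.75
eef_pos: [0.5178, -0.1847, 0.2306]
tool_rot: [0.901, 0.433, 0.0, -0.0]
ft_force: [-1.5, -0.5, 0.3]
grip_width: 0.0452
grasp_force: 0.0
```

```bash
cat >> h.py <<'E'
def pose():
    o=get_obs();r=R.from_quat(o["tool_rot"]).as_matrix();return np.array(o["eef_pos"]),r,o
def go(t,yaw_y=None):
    p,r,o=pose();s=r.T@(np.array(t)-p)*100
    a=np.degrees(np.arctan2(r[1,1],r[0,1]))
    print("tcp",p.round(4),"tooly deg",a.round(1),"z",r[:,2].round(3),"slide",s.round(2),"spin",None if yaw_y is None else round(((a-yaw_y+90)%180)-90,1),"t",round(o["clock"],2))
E
python3 - <<'E'
from fit import *
p=camera("wrist");save(p,"w1.png")
o=obs(p)
for th,w in o: print(th,w.round(4))
print(fit(o)[0])
go([.55,-.161,.2])
E
```

```text
head_1 [ 0.5162 -0.044 ]
ball_1 [ 0.5539 -0.0504]
vent_grip [ 0.5531 -0.159 ]
[ 0.5925366  -0.01855287 -0.2048412 ]
tcp [ 0.5147 -0.1879  0.2314] tooly deg -39.3 z [-0. -0. -1.] slide [4.32 1.03 3.14] spin None t 3.05
```

View pics/w1.png

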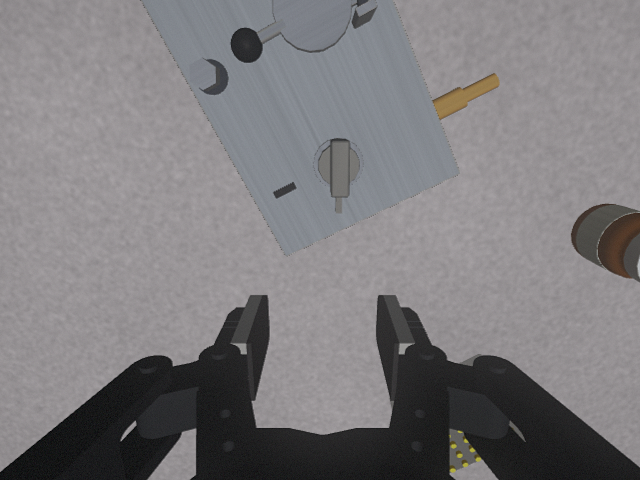

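```bash
python3 - <<'E'
from fit import *
p=camera("wrist")
a=px2w(p,(145,0),.05);b=px2w(p,(286,255),.05);c=px2w(p,(458,175),.05);d=a-b;e=c-b
print("yaw",np.arctan2(-d[0],d[1]),np.arctan2(e[1],e[0]))
v=px2w(p,(340,168),.092);m=px2w(p,(285,190),.05);print(b,c,v,m, np.arctan2(*(v-m)[1::-1]), px2w(p,(338,212),.066))
go([v[0],v[1],.068])
E
```

```text
yaw -0.2304711208974976 -0.23101370567893978
[ 0.46216625 -0.19885586  0.05      ] [ 0.62404087 -0.23693086  0.05      ] [ 0.55143892 -0.16290047  0.092     ] [ 0.5008781  -0.15294642  0.05      ] -0.19438694901052242 [ 0.52619936 -0.19385546  0.066     ]
tcp [ 0.5147 -0.188   0.2315] tooly deg -39.3 z [ 0. -0. -1.] slide [ 4.27  1.25 16.35] spin None t 3.1
```

Request:
arm_command([
  [4.3,1.2,3],
  [4.3,1.2,8],
  [4.3,1.2,12],
  [4.3,1.2,15],
  [4.3,1.2,16.3],
], spin=[0,0,0,0,0])

```text
clock: 3.72
eef_pos: [0.55, -0.1619, 0.0665]
tool_rot: [0.904, 0.428, -0.001, -0.001]
ft_force: [0.7, -0.3, 0.5]
grip_width: 0.0449
grasp_force: 0.0
```

Request:
arm_command([
  [0,0,0],
  [0,0,0],
  [0,0,0],
  [0,0,0],
  [0,0,0],
], spin=[0,0,0,0,0], jaw=0.8)

```text
clock: 4.35
eef_pos: [0.5525, -0.1622, 0.0698]
tool_rot: [0.903, 0.429, 0.001, 0.001]
ft_force: [-2.0, -1.6, 4.4]
grip_width: 0.013
grasp_force: 61.6
```

Request:
arm_command([
  [0,0,0],
  [0,0,0],
  [0,0,0],
  [0,0,0],
  [0,0,0],
], spin=[6,14,22,30,38])

```text
clock: 4.97
eef_pos: [0.5517, -0.161, 0.0698]
tool_rot: [0.994, 0.11, 0.001, -0.0]
ft_force: [-3.4, 2.6, 8.0]
grip_width: 0.0129
grasp_force: 62.2
```

Request:
arm_command([
  [0,0,0],
  [0,0,0],
  [0,0,0],
  [0,0,0],
  [0,0,0],
], spin=[7,14,20,26,26])

```text
clock: 5.6
eef_pos: [0.5517, -0.16, 0.0698]
tool_rot: [0.993, -0.114, 0.0, -0.001]
ft_force: [-2.7, 4.4, 8.2]
grip_width: 0.0126
grasp_force: 62.2
```

```bash
python3 - <<'E'
from fit import *
p=camera("wrist");save(p,"w2.png")
go([.551,-.163,.068],-103.2)
E
```

```text
tcp [ 0.5517 -0.1599  0.0698] tooly deg -103.1 z [ 0.001  0.003 -1.   ] slide [0.01 0.31 0.18] spin 0.1 t 5.65
```

View pics/w2.png

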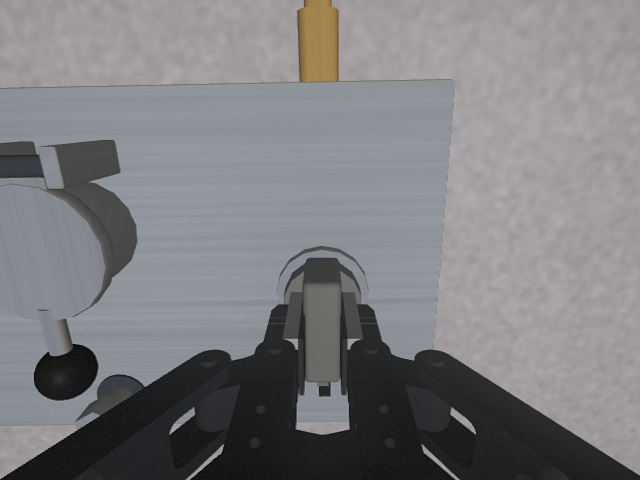

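Request:
arm_command([
  [0,0,0],
  [0,0,0],
  [0,0,-1],
  [0,0,-4],
  [0,0,-7],
], spin=[0,0,0,0,0], jaw=4.5)

```text
clock: 6.28
eef_pos: [0.5515, -0.1618, 0.1393]
tool_rot: [0.993, -0.115, -0.0, -0.0]
ft_force: [0.5, 0.7, -0.2]
grip_width: 0.0447
grasp_force: 0.0
```

Request:
arm_command([
  [-2,-4,0],
  [-4,-7,0],
  [-6.3,-10.5,0],
  [-6.3,-10.5,0],
  [-6.3,-10.5,0],
], spin=[0,0,0,0,0], jaw=0)

```text
clock: 6.9
eef_pos: [0.5086, -0.0822, 0.1389]
tool_rot: [0.996, -0.088, 0.002, -0.015]
ft_force: [1.2, -0.7, 0.0]
grip_width: 0.0001
grasp_force: 0.0
```

```bash
python3 - <<'E'
from fit import *
p=camera("wrist");im=p["pixels"][...,::-1].copy();save(p,"w3.png")
o=obs(p)
for th,w in o: print(th,w.round(4))
go([.514,-.0467,.078],-103.2)
E
```

```text
head_1 [0.5358 0.0419]
head_1 [ 0.5183 -0.0435]
ball_1 [ 0.5558 -0.0516]
ball_1 [0.5727 0.0349]
vent_grip [ 0.5515 -0.161 ]
flap_1 [0.6551 0.0173]
flap_1 [ 0.6372 -0.0695]
manifold [ 0.593  -0.0208]
tcp [ 0.5079 -0.0821  0.1381] tooly deg -100.1 z [ 0.004  0.029 -1.   ] slide [-0.02 -3.41  6.12] spin 3.1 t 7.2
```

View pics/w3.png

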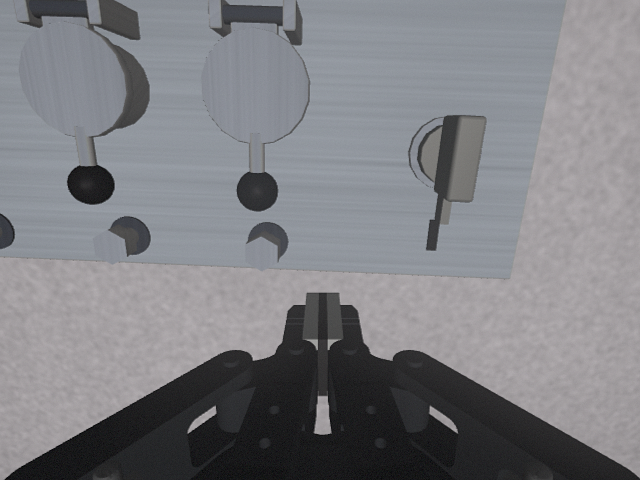

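```bash
python3 -c "
from h import *
print(np.round(get_obs()['joint_pos'],3))"
```

```text
[-0.178  0.329 -0.125  1.117  0.03   3.141]
```

Request:
arm_command([
  [0,0,0],
  [0,0,0],
  [0,0,0],
  [0,0,0],
  [0,0,0],
], spin=[-10,-20,-30,-40,-50])

```text
clock: 7.82
eef_pos: [0.5077, -0.0819, 0.1382]
tool_rot: [0.939, 0.344, 0.007, -0.013]
ft_force: [-0.0, 0.9, -0.2]
grip_width: -0.0
grasp_force: 0.0
```

Request:
arm_command([
  [0,0,0],
  [0,0,0],
  [0,0,0],
  [0,0,0],
  [0,0,0],
], spin=[-10,-20,-30,-40,-50])

```text
clock: 8.45
eef_pos: [0.5077, -0.0818, 0.1382]
tool_rot: [0.706, 0.708, 0.012, -0.009]
ft_force: [0.9, -0.3, -0.0]
grip_width: -0.0002
grasp_force: 0.0
```

Request:
arm_command([
  [0,0,0],
  [0,0,0],
  [0,0,0],
  [0,0,0],
  [0,0,0],
], spin=[-10,-20,-30,-40,-50])

```text
clock: 9.07
eef_pos: [0.5077, -0.0819, 0.1382]
tool_rot: [0.34, 0.94, 0.015, -0.003]
ft_force: [-0.0, -0.3, 0.0]
grip_width: 0.0002
grasp_force: 0.0
```

Request:
arm_command([
  [0,0,0],
  [0,0,0],
  [0,0,0],
  [0,0,0],
  [0,0,0],
], spin=[-10,-20,-30,-30,-30])

```text
clock: 9.7
eef_pos: [0.5077, -0.0817, 0.1382]
tool_rot: [0.089, 0.996, 0.015, 0.001]
ft_force: [0.4, 0.3, 0.3]
grip_width: 0.0002
grasp_force: 0.0
```

```bash
python3 -c "
from h import *
go([.5145,-.0465,.1],-103.2)
print(np.round(get_obs()['joint_pos'],3))"
```

```text
tcp [ 0.5077 -0.0817  0.1382] tooly deg 79.8 z [ 0.004  0.03  -1.   ] slide [-0.05  3.47  3.93] spin 3.0 t 9.7
[-1.770e-01  3.290e-01 -1.260e-01  1.117e+00  3.000e-02  1.000e-03]
```

Request:
arm_command([
  [0,1,0],
  [0,2.5,1],
  [0,3.5,2],
  [0,3.5,3],
  [0,3.5,3.9],
], spin=[3,3,3,3,3])

```text
clock: 10.32
eef_pos: [0.5135, -0.0459, 0.0993]
tool_rot: [0.114, 0.993, 0.015, 0.0]
ft_force: [0.1, -0.8, -0.6]
grip_width: -0.0001
grasp_force: 0.0
```

Request:
arm_command([
  [0,0,1],
  [0,0,2],
  [0,0,2.4],
  [0,0,2.6],
  [0,0,2.8],
], spin=[0,0,0,0,0])

```text
clock: 10.95
eef_pos: [0.5141, -0.0455, 0.0736]
tool_rot: [0.114, 0.993, 0.015, 0.001]
ft_force: [-4.7, -0.4, 16.5]
grip_width: -0.0002
grasp_force: 8.3
```

```bash
python3 -c "
from h import *
go([.5145,-.0465,.072],76.8)
print(np.round(get_obs()['ft_force'],2))"
```

```text
tcp [ 0.5141 -0.0455  0.0736] tooly deg 76.9 z [ 0.005  0.029 -1.   ] slide [-0.06 -0.1   0.16] spin 0.1 t 10.95
[-4.71 -0.39 16.46]
```

Request:
arm_command([
  [0,0,-2],
  [0,3,-2.5],
  [0,7,-2.5],
  [0,9,-2.5],
  [0,9,-2.5],
], spin=[0,0,0,0,0])

```text
clock: 11.58
eef_pos: [0.5346, 0.0426, 0.1001]
tool_rot: [0.113, 0.994, 0.015, 0.001]
ft_force: [-0.7, -0.6, 0.0]
grip_width: -0.0002
grasp_force: 0.0
```

```bash
python3 -c "
from h import *
go([.535,.0408,.072],76.8)"
```

```text
tcp [0.5346 0.0426 0.1001] tooly deg 77.0 z [ 0.005  0.029 -1.   ] slide [-0.09 -0.25  2.81] spin 0.2 t 11.57
```

Request:
arm_command([
  [0,-0.2,1],
  [0,-0.2,2],
  [0,-0.2,2.4],
  [0,-0.2,2.7],
  [0,-0.2,2.9],
], spin=[0,0,0,0,0])

```text
clock: 12.2
eef_pos: [0.5339, 0.0402, 0.071]
tool_rot: [0.114, 0.993, 0.015, 0.001]
ft_force: [-1.2, -0.9, 2.2]
grip_width: -0.0001
grasp_force: 0.9
```

Request:
arm_command([
  [0,0,0.3],
  [0,0,0.5],
  [0,0,0.7],
  [0,0,0.85],
  [0,0,0.9],
], spin=[0,0,0,0,0])

```text
clock: 12.82
eef_pos: [0.5345, 0.0406, 0.064]
tool_rot: [0.114, 0.993, 0.015, 0.001]
ft_force: [-5.1, -3.1, 16.0]
grip_width: 0.0
grasp_force: 7.9
```

Request:
arm_command([
  [0,0,0],
  [0,0,0],
  [0,0,-2],
  [0,0,-5],
  [0,0,-8],
], spin=[0,0,0,0,0])

```text
clock: 13.45
eef_pos: [0.5335, 0.0389, 0.1424]
tool_rot: [0.114, 0.993, 0.015, 0.0]
ft_force: [0.4, -0.4, 0.2]
grip_width: 0.0001
grasp_force: 0.0
```

```bash
python3 - <<'E'
from fit import *
p=camera("wrist");save(p,"w4.png")
for th,w in obs(p): print(th,w.round(4))
O=obs(camera("top"))
print([w.round(3) for t,w in O if t=="ball_1"])
go([.5742,.0344,.065],76.8)
E
```

```text
head_1 [0.556  0.1308]
head_1 [0.5343 0.0453]
head_1 [ 0.5151 -0.0462]
ball_1 [0.5924 0.1242]
ball_1 [ 0.5545 -0.053 ]
vent_grip [ 0.5554 -0.1599]
flap_1 [0.6747 0.1079]
flap_1 [ 0.639  -0.0719]
flap_1 [0.6555 0.0173]
manifold [ 0.5949 -0.0192]
[array([ 0.552, -0.054])]
tcp [0.5333 0.0385 0.1413] tooly deg 76.9 z [ 0.003  0.029 -1.   ] slide [-4.11  0.3   7.62] spin 0.1 t 14.05
```

View pics/w4.png

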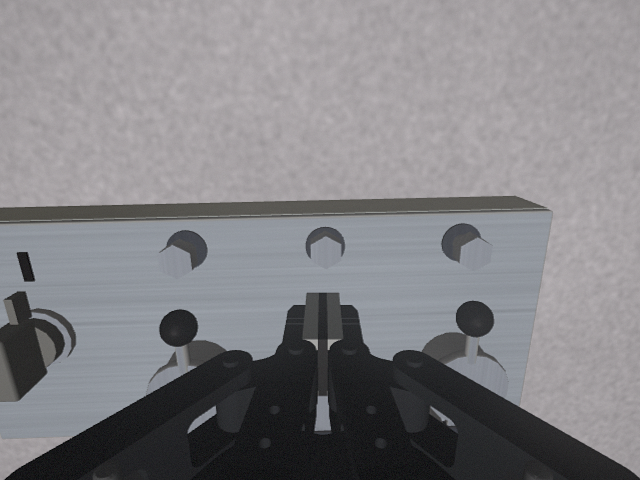

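Request:
arm_command([
  [-1,0,0],
  [-2.5,0,0],
  [-4.1,0.1,0],
  [-4.1,0.1,1],
  [-4.1,0.1,2],
], spin=[0,0,0,0,0], jaw=5.5)

```text
clock: 14.68
eef_pos: [0.5733, 0.0307, 0.1207]
tool_rot: [0.114, 0.993, 0.015, -0.0]
ft_force: [-0.8, -0.6, -0.4]
grip_width: 0.0548
grasp_force: 0.0
```

```bash
python3 - <<'E'
from fit import *
for c in("wrist","scene","top"):
    p=camera(c)
    if c=="wrist": save(p,"w5.png")
    print(c,[(t,w.round(4)) for t,w in obs(p) if t in("head_1","ball_1")])
go([.574,.0335,.062],76.8)
E
```

```text
wrist [('head_1', array([0.5355, 0.0438])), ('head_1', array([ 0.5158, -0.0447])), ('head_1', array([0.5553, 0.1301])), ('ball_1', array([0.5738, 0.0353])), ('ball_1', array([0.5932, 0.1246])), ('ball_1', array([ 0.5537, -0.0541]))]
scene [('head_1', array([0.5628, 0.129 ])), ('head_1', array([0.6702, 0.091 ])), ('ball_1', array([ 0.5594, -0.0549])), ('ball_1', array([0.582 , 0.0398])), ('ball_1', array([0.5918, 0.1268])), ('ball_1', array([0.579 , 0.4999]))]
top [('ball_1', array([ 0.5568, -0.0571])), ('ball_1', array([0.5942, 0.1178]))]
tcp [0.5739 0.0308 0.1219] tooly deg 76.9 z [ 0.004  0.03  -1.   ] slide [0.04 0.09 6.  ] spin 0.1 t 15.57
```

View pics/w5.png

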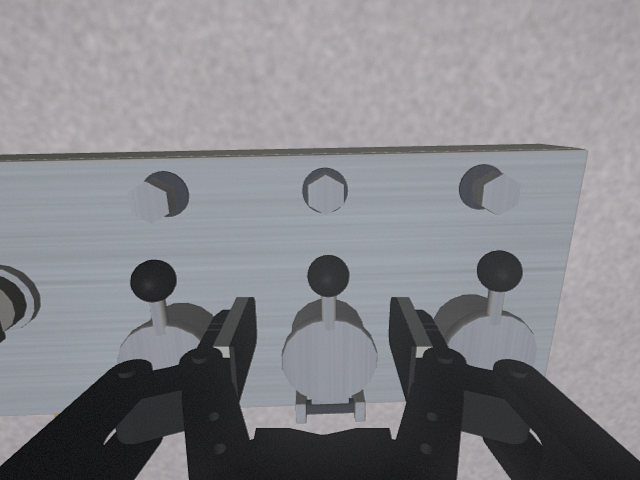

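Request:
arm_command([
  [0,0.2,2],
  [0,0.2,4],
  [0,0.2,5],
  [0,0.2,6],
  [0,0.2,6],
], spin=[0,0,0,0,0])

```text
clock: 16.2
eef_pos: [0.5742, 0.0345, 0.0614]
tool_rot: [0.114, 0.993, 0.015, -0.0]
ft_force: [0.1, 0.1, 0.3]
grip_width: 0.0553
grasp_force: 0.0
```

Request:
arm_command([
  [0,0,0],
  [0,0,0],
  [0,0,0],
  [0,0,0],
  [0,0,0],
], spin=[0,0,0,0,0], jaw=1)

```text
clock: 16.82
eef_pos: [0.5753, 0.035, 0.0629]
tool_rot: [0.114, 0.993, 0.015, 0.001]
ft_force: [-0.5, 2.4, 6.2]
grip_width: 0.0188
grasp_force: 58.5
```

```bash
python3 - <<'E'
from h import *
go([.574,.0335,.062],76.8);print(get_obs()["ft_force"],get_obs()["grip_width"])
E
```

```text
tcp [0.5753 0.035  0.0629] tooly deg 76.9 z [ 0.006  0.03  -1.   ] slide [ 0.1  -0.18  0.09] spin 0.1 t 16.82
[-0.4625382   2.35754144  6.24963824] 0.018821324213181164
```

Request:
arm_command([
  [0,0,-0.8],
  [-0.2,0,-1.6],
  [-0.4,0.1,-2.4],
  [-0.7,0.1,-3.2],
  [-1.2,0.1,-4.3],
], spin=[0,0,0,0,0])

```text
clock: 17.45
eef_pos: [0.5863, 0.0324, 0.1044]
tool_rot: [0.114, 0.993, 0.016, -0.0]
ft_force: [5.1, 5.8, -6.6]
grip_width: 0.0185
grasp_force: 58.7
```

Request:
arm_command([
  [-0.3,0,-0.4],
  [-0.7,0,-1],
  [-1.1,0.1,-1.4],
  [-1.6,0.1,-1.9],
  [-2.2,0.1,-2.4],
], spin=[0,0,0,0,0])

```text
clock: 18.08
eef_pos: [0.6093, 0.0274, 0.128]
tool_rot: [0.113, 0.993, 0.016, 0.001]
ft_force: [7.1, 5.2, -12.8]
grip_width: 0.0181
grasp_force: 58.9
```

```bash
python3 - <<'E'
from fit import *
p=camera("wrist");q=camera("scene")
cv2.imwrite("pics/s6.png",np.hstack([cv2.resize(q["pixels"][180:340,230:430,::-1],(400,320)),cv2.resize(p["pixels"][...,::-1],(400,320))]))
go([.574,.0335,.062],76.8);o=get_obs();print(o["ft_force"],o["grip_width"],o["grasp_force"])
E
```

```text
tcp [0.6124 0.0265 0.128 ] tooly deg 77.0 z [ 0.012  0.029 -1.   ] slide [ 3.94 -0.39  6.57] spin 0.2 t 18.18
[ 30.37992015  -2.22710339 -35.80639544] 0.015795385672476358 60.492331981658936
```

View pics/s6.png

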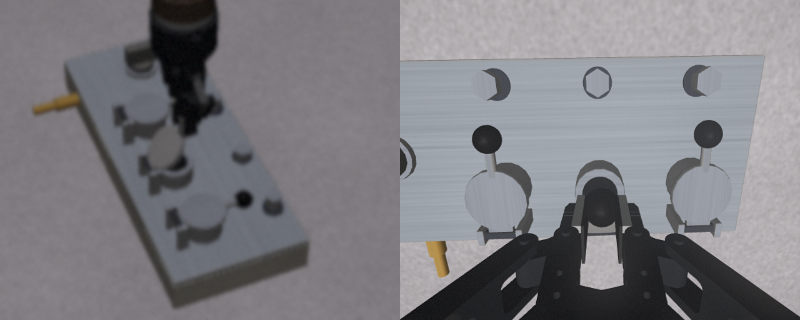

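Request:
arm_command([
  [0.1,0,-0.1],
  [0.2,0,-0.2],
  [0.3,0,-0.3],
  [0.3,0,-0.3],
  [0.3,0,-0.3],
], spin=[0,0,0,0,0])

```text
clock: 18.8
eef_pos: [0.6049, 0.0272, 0.1323]
tool_rot: [0.114, 0.993, 0.015, 0.001]
ft_force: [-0.2, 0.2, -0.7]
grip_width: 0.01
grasp_force: 0.0
```

```bash
python3 - <<'E'
from fit import *
p=camera("wrist");q=camera("scene")
cv2.imwrite("pics/s7.png",np.hstack([cv2.resize(q["pixels"][180:340,230:430,::-1],(400,320)),cv2.resize(p["pixels"][...,::-1],(400,320))]))
print([(r["confidence"],r["centre"]) for r in landmark_of(p,"ball_1")])
go([.574,.0335,.062],76.8);o=get_obs();print(o["ft_force"],o["grip_width"],o["grasp_force"])
E
```

```text
[(0.75, [318.1, 213.2]), (0.72, [490.3, 207.7]), (0.68, [146.0, 212.9])]
tcp [0.6049 0.0273 0.1321] tooly deg 76.9 z [ 0.004  0.029 -1.   ] slide [ 3.13 -0.31  7.01] spin 0.1 t 18.95
[-0.61745954  0.36347295  0.38462399] 0.010002597684633087 0.0
```

View pics/s7.png

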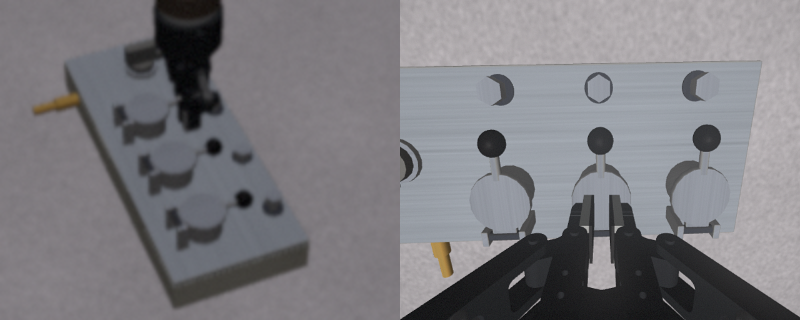

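```bash
python3 - <<'E'
from fit import *
p=camera("wrist")
K=np.array(p["intrinsics"]);print(K[0,0])
for r in landmark_of(p,"ball_1")[:3]:
    u,v=map(int,np.round(r["centre"]))
    pts=np.array([px2w(p,(a,b)) for a in range(u-30,u+31) for b in range(v-30,v+31) if p["range_z"][b,a]>0 and p["pixels"][b,a].max()<70])
    pts=pts[(pts[:,2]>.07)&(pts[:,2]<.1)]
    s=least_squares(lambda c:np.linalg.norm(pts-c,axis=1)-.011,[*px2w(p,(u,v),.082)],loss="soft_l1",f_scale=.001)
    print((u,v),len(pts),s.x.round(4),np.median(abs(s.fun)).round(5))
c,r,o=pose();print(c)
# finger pads: depth in wrist image near tips
Rm=cv2.Rodrigues(np.array(p["rvec"],float))[0];t=np.array(p["tvec"],float).ravel()
for off in (0,.0187,.03):
  for dx in(-.011,0,.011):
    q=K@(Rm@(c-r[:,2]*off+r[:,0]*dx)+t);print(off,dx,(q[:2]/q[2]).round(0),q[2].round(3))
D=p["range_z"]
for col in (300,336):
    for row in range(280,420,10):
        if D[row,col]>0:
            print(col,row,(r.T@(px2w(p,(col,row))-c)*1000).round(0),p["pixels"][row,col])
E
```

```text
377.8638199627517
(489, 207) 1397 [0.593  0.1234 0.0824] 0.00031
(320, 209) 1311 [0.5742 0.0354 0.0824] 0.00029
[0.60490653 0.02734024 0.13194805]
0 -0.011 [321. 334.] 0.164
0 0 [321. 312.] 0.161
0 0.011 [321. 288.] 0.157
0.0187 -0.011 [321. 361.] 0.146
0.0187 0 [321. 336.] 0.143
0.0187 0.011 [321. 310.] 0.139
0.03 -0.011 [321. 380.] 0.135
0.03 0 [321. 354.] 0.132
0.03 0.011 [321. 326.] 0.129
300 280 [ -6. -12.  47.] [147 152 159]
300 290 [-12. -12.  47.] [145 149 159]
300 300 [ 11.  -8. -11.] [78 80 81]
300 310 [ 11.  -8. -19.] [76 78 78]
300 320 [ 11.  -7. -26.] [79 78 79]
300 330 [ 11.  -7. -32.] [78 79 79]
300 340 [ 10.  -7. -37.] [175 174 174]
300 350 [  7.  -7. -38.] [37 37 39]
300 360 [  7.  -6. -44.] [39 40 43]
300 370 [  6.  -6. -47.] [42 43 46]
300 380 [  2.  -6. -47.] [41 41 42]
300 390 [ -1.  -6. -47.] [39 42 40]
300 400 [ -5.  -6. -47.] [36 38 38]
300 410 [ -7.  -6. -48.] [74 74 74]
336 280 [-6.  8. 47.] [147 150 160]
336 290 [-12.   8.  45.] [147 152 161]
336 300 [ 12.   6. -12.] [47 51 50]
336 310 [ 11.   6. -19.] [45 46 48]
336 320 [  7.   6. -18.] [46 45 46]
336 330 [  4.   6. -21.] [40 41 43]
336 340 [  0.   6. -21.] [40 39 42]
336 350 [ -3.   6. -22.] [43 43 45]
336 360 [ -7.   6. -24.] [33 34 36]
336 370 [-10.   6. -25.] [91 88 90]
336 380 [-139.   12.  131.] [168 164 167]
336 390 [-149.   13.  131.] [172 166 168]
336 400 [-161.   13.  132.] [174 169 172]
336 410 [-171.   13.  131.] [179 174 176]
```

Request:
arm_command([
  [0.5,0,0],
  [1.5,0,0],
  [2.5,0.1,0],
  [3.4,0.1,0],
  [3.4,0.1,0],
], spin=[0,0,0,0,0], jaw=5.5)

```text
clock: 19.68
eef_pos: [0.5712, 0.0363, 0.1323]
tool_rot: [0.114, 0.993, 0.015, 0.0]
ft_force: [0.4, 0.5, 0.2]
grip_width: 0.055
grasp_force: 0.0
```

```bash
python3 - <<'E'
from h import *
go([.5713,.0361,.069],76.8)
E
```

```text
tcp [0.5712 0.0363 0.1323] tooly deg 76.9 z [ 0.004  0.029 -1.   ] slide [-0.03 -0.21  6.32] spin 0.1 t 19.68
```

Request:
arm_command([
  [0,-0.1,2],
  [0,-0.2,4],
  [0,-0.2,5.3],
  [0,-0.2,6.3],
  [0,-0.2,6.3],
], spin=[0,0,0,0,0])

```text
clock: 20.3
eef_pos: [0.5715, 0.0359, 0.0684]
tool_rot: [0.114, 0.993, 0.015, -0.0]
ft_force: [-0.1, -0.6, -0.3]
grip_width: 0.055
grasp_force: 0.0
```

Request:
arm_command([
  [0,0,0],
  [0,0,0],
  [0,0,0],
  [0,0,0],
  [0,0,0],
], spin=[0,0,0,0,0], jaw=0.5)

```text
clock: 20.92
eef_pos: [0.5725, 0.0355, 0.07]
tool_rot: [0.114, 0.993, 0.015, 0.001]
ft_force: [-1.5, -2.0, 7.2]
grip_width: 0.0187
grasp_force: 58.5
```

Request:
arm_command([
  [0,0,-0.8],
  [-0.2,0,-1.6],
  [-0.4,0.1,-2.4],
  [-0.7,0.1,-3.2],
  [-0.7,0.1,-3.2],
], spin=[0,0,0,0,0])

```text
clock: 21.55
eef_pos: [0.5796, 0.0339, 0.1016]
tool_rot: [0.114, 0.993, 0.015, 0.001]
ft_force: [4.7, -3.1, -5.6]
grip_width: 0.0182
grasp_force: 58.7
```

Request:
arm_command([
  [-0.4,0,-0.6],
  [-0.8,0,-1.2],
  [-1.2,0.1,-1.7],
  [-1.6,0.1,-2.2],
  [-1.9,0.1,-2.5],
], spin=[0,0,0,0,0])

```text
clock: 22.18
eef_pos: [0.5996, 0.0295, 0.1253]
tool_rot: [0.114, 0.993, 0.014, 0.002]
ft_force: [15.2, -6.7, -18.6]
grip_width: 0.0187
grasp_force: 59.2
```

```bash
python3 - <<'E'
from h import *
for i in range(3):
    camera("top");o=get_obs();print(o["ft_force"].round(1),o["grip_width"].round(4),o["grasp_force"],o["eef_pos"].round(4))
p=camera("wrist");q=camera("scene")
cv2.imwrite("pics/s8.png",np.hstack([cv2.resize(q["pixels"][180:340,230:430,::-1],(400,320)),cv2.resize(p["pixels"][...,::-1],(400,320))]))
E
```

```text
Traceback (most recent call last):
AttributeError: 'float' object has no attribute 'round'
```

```bash
python3 - <<'E'
from h import *
p=camera("wrist");q=camera("scene")
cv2.imwrite("pics/s8.png",np.hstack([cv2.resize(q["pixels"][180:340,230:430,::-1],(400,320)),p["pixels"][140:460,120:520,::-1]]))
o=get_obs();print(np.round(o["ft_force"],1),np.round(o["ft_torque"],2),o["grip_width"],o["grasp_force"],np.round(o["eef_pos"],4))
E
```

```text
[ 11.   -4.8 -15.6] [-0.9  -2.28 -0.54] 0.018427740784657563 59.71501350402832 [0.6    0.0293 0.125 ]
```

View pics/s8.png

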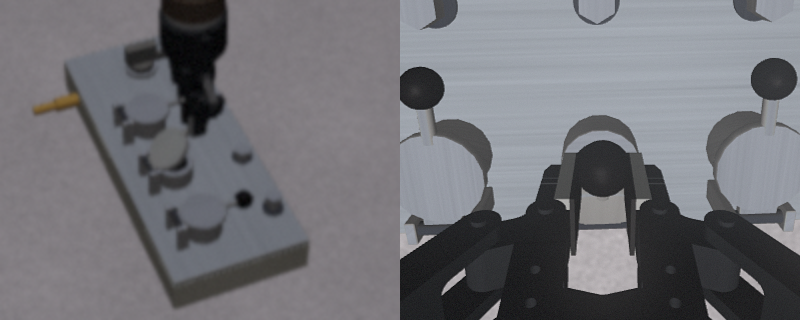

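```bash
cat > ball.py <<'E'
from fit import *
p=camera("wrist");u,v=323,310
pts=[];
for a in range(300,346):
    for b in range(280,345):
        if p["range_z"][b,a]>0 and p["pixels"][b,a].max()<70: pts.append(px2w(p,(a,b)))
pts=np.array(pts);c,r,o=pose()
L=(pts-c)@r;L=L[(abs(L[:,1])<.008)&(L[:,2]>-.04)&(L[:,2]<.0)]
s=least_squares(lambda q:np.linalg.norm(L-q,axis=1)-.011,[0,0,-.012],loss="soft_l1",f_scale=.0005)
w=c+r@s.x;h=np.array([.5742,.0354,.082])+.083*np.array([.9736,-.2285,0])
d=w-h;rx=-(d[0]*.9736-d[1]*.2285)
print(len(L),"ball in tool mm",(s.x*1000).round(1),np.median(abs(s.fun)),"world",w.round(4),"theta",np.arctan2(d[2],rx).round(3),"rad",np.hypot(d[2],rx).round(4))
print(np.round(o["ft_force"],1),o["grip_width"],np.round(o["eef_pos"],4),o["clock"])
E
python3 ball.py
```

```text
2121 ball in tool mm [  7.4   0.7 -10.4] 0.000291301945890627 world [0.5928 0.0314 0.1353] theta 0.694 rad 0.0833
[ 11.7  -3.5 -15.4] 0.01784033019901071 [0.5999 0.0293 0.1249] 22.375
```

Request:
arm_command([
  [0.2,0,-0.1],
  [0.4,0,-0.2],
  [0.6,0,-0.3],
  [0.7,0,-0.3],
  [0.7,0,-0.3],
], spin=[0,0,0,0,0], jaw=1.9)

```text
clock: 23.0
eef_pos: [0.5941, 0.0308, 0.1279]
tool_rot: [0.114, 0.993, 0.014, 0.003]
ft_force: [13.5, -5.0, -16.3]
grip_width: 0.0191
grasp_force: 37.9
```

```bash
python3 ball.py; python3 -c "
from h import *
o=get_obs();print(o['grasp_force'],o['ft_torque'])"
```

```text
1966 ball in tool mm [ 0.9  0.6 -8. ] 0.0002753666817142432 world [0.5933 0.0313 0.1359] theta 0.704 rad 0.0833
[ 14.9  -4.2 -16.4] 0.01943273051843899 [0.5941 0.0307 0.1279] 23.05
37.937225103378296 [-1.03538502 -2.85380988 -0.08998222]
```

Request:
arm_command([
  [-0.1,0,-0.1],
  [-0.2,0,-0.2],
  [-0.4,0,-0.3],
  [-0.5,0,-0.4],
  [-0.5,0,-0.4],
], spin=[0,0,0,0,0], jaw=2.0)

```text
clock: 23.68
eef_pos: [0.5957, 0.0304, 0.1325]
tool_rot: [0.114, 0.993, 0.015, 0.0]
ft_force: [4.6, -2.9, -7.8]
grip_width: 0.0199
grasp_force: 20.3
```

```bash
python3 ball.py; python3 -c "
from h import *
o=get_obs();print(o['grasp_force'],o['ft_torque'])"
```

```text
1872 ball in tool mm [-0.8  0.5 -7.2] 0.0002876880805570527 world [0.5965 0.0306 0.1397] theta 0.764 rad 0.0833
[ 4.7 -3.3 -7.5] 0.019823946226227226 [0.5957 0.0304 0.1325] 23.725
20.320334136486053 [-0.60486748 -0.91637952  0.04094946]
```

Request:
arm_command([
  [0,0,0],
  [0,0,0],
  [0,0,0],
  [0,0,0],
  [0,0,0],
], spin=[0,0,0,0,0])

```text
clock: 24.35
eef_pos: [0.5956, 0.0304, 0.1324]
tool_rot: [0.114, 0.993, 0.015, 0.0]
ft_force: [5.3, -2.5, -8.6]
grip_width: 0.0199
grasp_force: 20.3
```

Request:
arm_command([
  [0,0,0],
  [0,0,0],
  [0,0,0],
  [0,0,0],
  [0,0,0],
], spin=[0,0,0,0,0])

```text
clock: 24.98
eef_pos: [0.5956, 0.0304, 0.1324]
tool_rot: [0.114, 0.993, 0.015, 0.0]
ft_force: [4.7, -2.1, -7.8]
grip_width: 0.0202
grasp_force: 20.3
```

```bash
python3 ball.py; python3 -c "
from h import *
print(get_obs()['grasp_force'])
p=camera('top')
for t in('beaker','tip_box','jar'):
  r=landmark_of(p,t)
  print(t,r and px2w(p,r[0]['centre'],0).round(3))"
```

```text
1867 ball in tool mm [-0.8  0.6 -7.2] 0.00030009147454885914 world [0.5965 0.0306 0.1396] theta 0.764 rad 0.0833
[ 5.1 -2.9 -7.4] 0.019976382352824305 [0.5956 0.0304 0.1325] 25.025
20.31369388103485
beaker [0.524 0.468 0.   ]
tip_box [ 0.489 -0.473  0.   ]
jar [ 0.715 -0.384  0.   ]
```

Stable at 0.764 rad with a 20 N grip, and the bystanders have not moved, so I'm handing in.

```bash
python3 -c "
from workcell import *
print(job_done())"
```

```text
the job is handed in; nothing more can be done
None
```

I handed the job in at about 25 s, with the vent nose turned to the mark, bolt 2 found loose and pushed fully down, and cap 2 held open in the fingers at about 0.76 rad with a 20 N grip; the first grip on the ball slipped and the cap fell shut, so I gripped it again, and the hand-in returned no verdict.

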